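Spin the dish turntable and brake it on its mark

ROBOT

A 6-joint arm with a two-finger parallel gripper is mounted at the origin on the work surface; the furniture and walls round the work are solid. World frame = base frame: x ahead of the robot, y to its left, z up, the work surface at z = 0. Lengths are in m, angles in rad, forces in N, time in s.
With the tool pointing down it reaches from about 0.4 to 0.825 m from the base axis. Payload 7 kg.
Tool frame: the origin (TCP) lies midway between the tips of the shut fingers; the grasp point (between the pads) lies 19 mm behind it; z points along the fingers, y is the direction in which the jaws open and shut (so a half turn about z gives the same grasp; the last joint's range is limited). The gripper opens to 88 mm and grips with 3 to 60 N. Pads are 19 mm wide; open, the fingers measure 130 mm over their backs; the gripper's body (78 mm by 193 mm) begins 47 mm behind the grasp point.
Start: joints at [1.449, 0.359, 0.012, 0, -1.224, -0.288], TCP at [0.269, 0.619, 0.227] pointing down, gripper open.
Joint ranges: [-3.07, 3.07], [-1.43, 2.12], [-1.02, 1.25], [-3.03, 1.67], [-3.05, -0], [-3.03, 3.03]. Speed limits (rad/s): [2.39, 2.39, 3.01, 3.14, 3.14, 3.14].

INTERFACE

Orientations are given as a unit quaternion [x, y, z, w].
In Python, from bench import arm gives the robot as it stands. The module is installed in compiled form; this text tells all that it offers.
- The arm moves only by the tool move_arm, never from a script. Its argument "series" is a list of rows, each a list of 3 entries, a list of its own where there are three numbers: the opening, from 0 (shut) to 1 (fully open), then the shift along the world's x, y, z in mm, then the turn about the world's z in rad. In form: [[grip, [dx, dy, dz], turn], ...]. A call has 1 to 10 rows; each row shifts and turns the pose as measured when the row begins; what a row does not reach is not made up. A row lasts 1/8 s, in which the tool goes at most 62.5 mm and 10.7 degrees, less where a joint would pass 70% of its speed; a pose out of reach is approached as far as the arm can. A call is refused whole if a number of a shift passes 62.5 or a number of a turn 0.188, either way. A call with a gripper value outside its range is refused whole. The fingers move at their own pace and stop on an object; "squeeze" is the grip in N (left out, the last holds). Time passes only in rows, so rows that do not move let the fingers close. It gives the time, the measured TCP pose, the force and the opening at its end, in the units of the state.
- arm.get_obs(): the state, without advancing time (a new reading comes with each control period).
- arm.camera(name): name is "scene" or "top"; returns a dict with "img" (420x560x3 uint8, red, green, blue), "intrinsics" (3x3 intrinsics, pixels), "camera_from_world" (4x4, takes a point from world to camera coordinates). Camera axes: x right, y down, z forward; pixel columns grow to the right and rows downward; lengths in m; the calibration is good to about 2 mm. A picture is of the moment at which its call begins. There is no depth.
- arm.sign_off(): hands the job in, once; it reports no verdict.
Trained networks look in a picture, given as the dict that the camera call returned (one of the last four; its "shot" number tells which), for a name from the list of things; names that differ only in an ending like _2 or _b are one class to them, and where a whole thing is asked for, a point or a joint stands for the part that bears it (a point fixed in the world has none). Each returns a list of dicts, best first, with "conf" (0 to 1); they miss things now and then, are a little off and sometimes report something else, mostly with a low value. They report only what shows in the picture. A call takes as long as a camera call.
- arm.find_in(picture, label): "bbox" ([left, top, right, bottom] in pixels, round what is visible of it).
The state is a dict: "t": time; "joint_positions": joint angles; "joint_velocities": joint speeds; "joint_efforts": joint torques, N m; "position": TCP position; "ee_rot": TCP orientation; "ft_force": force on the tool from outside, world axes, zero at the start; "torque": the same for the moment, N m; "finger_gap": finger opening in m.
Only numpy, scipy, OpenCV 4.12 (cv2) and the standard library are available. Lean on these libraries where they do the work, as an engineer would, in place of code of your own. Each camera call takes 0.05 s, during which the arm holds its last target.

TASK

Flick a black peg of the dish turntable with a fingertip so that the platter spins freely counter-clockwise (seen from above), and let the red mark run past the yellow pointer at least once. As the mark comes round again, brake the platter with a fingertip on it so that it stops with the pointer aiming into the red mark, without letting it come to rest elsewhere first, and finish holding: the fingertip stays resting on the stopped platter. Grasp and lift nothing, leave the dish in its ring, and do not disturb the vials, box and marker around.

Things in the scene. Friction and masses are not known exactly. Their poses are not given: they have to be found in the camera images.
- turntable: fixed grey round foot (160 mm across) of a hand-spun Petri-dish turntable; it does not move. Origin on the rotation axis at the table top. Its -x side carries the yellow pointer on a small upright bracket, reaching out to 148 mm from the axis and 46 mm high, so lower than the platter top
- axis (a point): centre of the white platter's top face, 48 mm above the table; fixed. The platter is a flat disc 220 mm across, 10 mm thick. In its middle a grey ring (78 mm outside, 6 mm high) holds the dish; outside it three black pegs stand on 62 mm radius; the top beyond 72 mm radius is flat and free
- index (a point): point on the platter's top level, 105 mm from the axis on the foot's -x side, at which the yellow pointer aims; fixed
- mark (a point): centre line of the red mark on top of the platter (a flat patch 26 mm wide along the rim, 18 mm radially), at 105 mm radius; turns with the platter. The pointer aims into the mark when this is within 13 mm of index
- peg_0 (a point): top centre of a black peg standing on the platter (10 mm in diameter, 24 mm high, foot 16 mm wide in its lowest 4 mm), 62 mm from the axis, 60 degrees counter-clockwise from the red mark; its z is 24 mm above the platter top
- peg_1 (a point): top centre of the second peg, 180 degrees from the red mark
- peg_2 (a point): top centre of the third peg, 60 degrees clockwise from the red mark
- platter (a joint): platter angle on its free bearing, rad, no stops: 0 with the mark at the pointer, growing counter-clockwise from above and over whole turns (2 pi, 4 pi ... are at the pointer again); starts between -2.9 and -0.6. The platter (0.5 kg) coasts, losing half its speed in very roughly 5 s, then stops by itself. A few newtons of a fingertip on top near the rim stop it almost at once
- dish: clear lidded Petri dish, 64 mm across, 16 mm high, lying loose in the platter's ring; origin at the centre of its underside
- vial_red: bystander: small vial with red cap, 23 mm across, 54 mm high, standing; origin at the centre of its underside
- vial_black: bystander: small vial with black cap, 23 mm across, 54 mm high, standing; origin at the centre of its underside
- card_box: bystander: white card box, 100x72x28 mm, lying; origin at the centre of its underside
- marker: bystander: black and white marker pen, 138 mm long, 15 mm high, lying; origin at the centre of its underside

How it is judged:
On the way, in this order (a step that is already met when the one before it is completed fails the run):
1. the platter spins counter-clockwise on its own, faster than 1 rad/s, untouched (velocity of joint platter above 1 rad/s and contact force between the fingers and platter below 0.05 N), for 0.3 s.
2. the mark has run past the pointer by over half a turn and the platter is still turning untouched (value of joint platter above 3.5 rad and velocity of joint platter above 0.05 rad/s and contact force between the fingers and platter below 0.05 N), for 0.1 s.
At the end, for the whole second after the job is handed in: The platter stands still (under 0.05 rad/s) on a later pass of the mark, the centre of the red mark within 14 mm of the point at which the pointer aims, a fingertip pressing on it with more than 0.3 N, the dish still in its ring (horizontal distance between mark and index below 0.014 m and value of joint platter above 5.5 rad and velocity of joint platter between -0.05 and 0.05 rad/s and contact force between the fingers and platter above 0.3 N and horizontal distance between dish and turntable below 0.006 m and z of dish in the frame of turntable below 0.052 m); the arm keeps its last pose, push and grip.
It fails at once if after having gone round, the platter comes to rest with the mark more than 30 mm from the pointer (value of joint platter above 3.5 rad and velocity of joint platter between -0.02 and 0.02 rad/s and horizontal distance between mark and index above 0.03 m).
It fails at once if the dish is lifted or knocked out of its ring (z of dish in the frame of turntable above 0.056 m or horizontal distance between dish and turntable above 0.01 m).
It fails at once if a vial, the card box or the marker is moved more than 20 mm, lifted or tipped (distance of any of vial_red, vial_black, card_box, marker from where it was at the start of the episode above 0.02 m or angle between any of vial_red, vial_black's own z axis and vertical above 0.5 rad).
It also fails if it takes over 58 s, if anything falls off the work surface, if the arm or the gripper's body presses on something with over 40 N, if the wrist force passes 120 N, or if a joint passes its speed limit or range.

## Working session

There is one attempt and no reset: what is moved stays moved. The work goes in short steps, Python scripts to look and compute and a tool call to move; the robot and the scene stay as the last step left them, time stands still between calls to the robot, and variables do not carry over. Pictures are saved under pics/ and viewed, and the job is handed in when it is done.

Besides the shell and the picture viewer there is one more tool, called after "Emit:" by a JSON object that holds its "fn" and its "kwargs", one argument or row to a line. move_arm: Moves the arm, as the interface text tells. Its arguments: {"type":"object","properties":{"series":{"type":"array","items":{"type":"array"}},"squeeze":{"type":"number"}},"required":["series"]}

```bash
mkdir -p pics; cat > h.py <<'E'
import numpy as np, cv2
from bench import arm
def save(p,n): cv2.imwrite('pics/'+n+'.png',cv2.cvtColor(p['img'],cv2.COLOR_RGB2BGR))
def proj(p,X):
    X=np.atleast_2d(X); c=(p['camera_from_world']@np.c_[X,np.ones(len(X))].T)[:3]; u=p['intrinsics']@c; return (u[:2]/u[2]).T
def back(p,uv,z):
    T=np.linalg.inv(p['camera_from_world']); d=T[:3,:3]@np.linalg.inv(p['intrinsics'])@np.array([uv[0],uv[1],1.]); o=T[:3,3]; return o+d*(z-o[2])/d[2]
E
python3 - <<'E'
from h import *
o=arm.get_obs(); print(o['t'],o['position'],o['ee_rot'],o['finger_gap'])
for n in ['scene','top']:
    p=arm.camera(n); save(p,n+'0')
    print(n,p['shot'])
    for l in ['turntable','mark','peg_0','dish','platter','vial_red','vial_black','card_box','marker']:
        print(l,[(np.round(d['bbox']),round(d['conf'],2)) for d in arm.find_in(p,l)][:4])
print(arm.get_obs()['t'])
E
```

```text
0.0 [0.2687681  0.61864499 0.22560873] [ 9.79065736e-01 -2.03542571e-01 -1.04225620e-04  8.34407429e-04] 0.08757485117032326
scene 1
turntable [(array([230., 199., 350., 317.]), 0.94)]
mark [(array([231., 203., 346., 293.]), 0.9)]
peg_0 [(array([232., 201., 348., 290.]), 0.77)]
dish [(array([274., 228., 307., 255.]), 0.98)]
platter [(array([229., 199., 348., 290.]), 0.76)]
vial_red [(array([190., 265., 203., 293.]), 0.63)]
vial_black [(array([374., 202., 388., 230.]), 0.66)]
card_box [(array([159., 205., 220., 256.]), 0.75)]
marker [(array([364., 242., 382., 292.]), 0.6)]
top 2
turntable [(array([253., 185., 343., 296.]), 0.7)]
mark [(array([254., 184., 346., 282.]), 0.89)]
peg_0 [(array([255., 183., 350., 284.]), 0.69)]
dish [(array([287., 216., 315., 244.]), 0.85)]
platter [(array([255., 183., 346., 282.]), 0.62), (array([286., 218., 315., 244.]), 0.62), (array([251., 291., 262., 305.]), 0.45)]
vial_red []
vial_black [(array([342., 158., 352., 169.]), 0.5)]
card_box [(array([200., 232., 234., 276.]), 0.72)]
marker [(array([354., 184., 368., 238.]), 0.81)]
1.0
```

```bash
python3 - <<'E'
import cv2
a=cv2.imread('pics/scene0.png')[180:340,130:430]; b=cv2.imread('pics/top0.png')[140:330,170:400]
cv2.imwrite('pics/s0c.png',cv2.resize(a,None,fx=2.6,fy=2.6,interpolation=2)); cv2.imwrite('pics/t0c.png',cv2.resize(b,None,fx=3,fy=3,interpolation=2))
E
```

```text
(no output)
```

View pics/s0c.png

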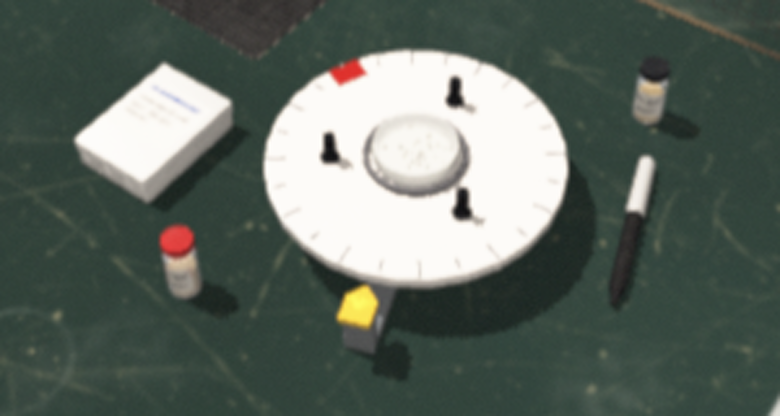

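View pics/t0c.png

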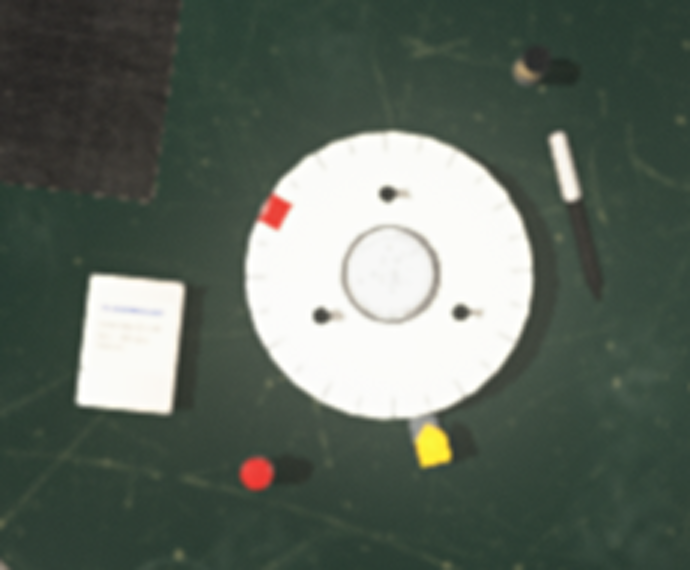

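View pics/top0.png

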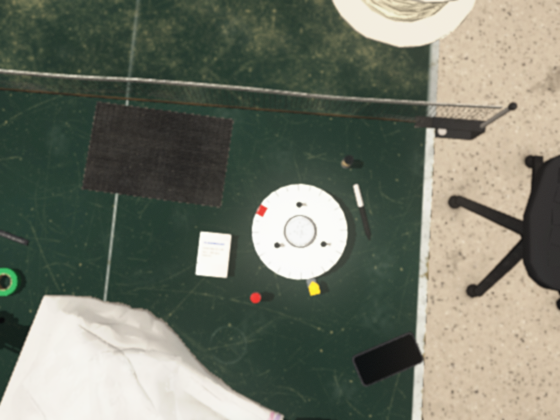

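```bash
cat >> h.py <<'E'
def masks(p):
    hsv=cv2.cvtColor(p['img'],cv2.COLOR_RGB2HSV); h,s,v=cv2.split(hsv)
    red=((h<8)|(h>172))&(s>130)&(v>120); yel=(h>18)&(h<35)&(s>130)&(v>120)
    return red,yel
def comps(m,mn=4):
    n,l,st,c=cv2.connectedComponentsWithStats(m.astype(np.uint8)); return [(st[i,4],c[i]) for i in range(1,n) if st[i,4]>=mn]
E
python3 - <<'E'
from h import *
for n in ['scene','top']:
    p=arm.camera(n); T=np.linalg.inv(p['camera_from_world']); print(n,'cam',T[:3,3].round(3),p['intrinsics'][0,0])
    r,y=masks(p)
    for a,c in comps(r): print('red',a,c.round(1),back(p,c,.048).round(4), 'cap z',back(p,c,.054).round(4))
    for a,c in comps(y): print('yel',a,c.round(1),back(p,c,.046).round(4))
    # platter ellipse: white contour
    g=p['img'].min(2); b=(g>150).astype(np.uint8)
    cs,_=cv2.findContours(b,cv2.RETR_EXTERNAL,cv2.CHAIN_APPROX_NONE)
    b2=np.zeros_like(b)
    bb=[231,203,346,293] if n=='scene' else [253,184,346,282]
    cc=[c for c in cs if cv2.contourArea(c)>2000 and abs(c[:,0,0].mean()-(bb[0]+bb[2])/2)<15]
    for c in cc:
        h=cv2.convexHull(c)[:,0,:]; W=np.array([back(p,q,.048) for q in h])[:,:2]
        # fit circle radius free
        from scipy.optimize import least_squares
        f=least_squares(lambda x:np.hypot(*(W-x[:2]).T)-x[2],[*W.mean(0),.11],loss='soft_l1',f_scale=.001)
        print('circle',f.x.round(4),np.abs(f.fun).mean())
    uv=proj(p,[[.3,.6,0],[.4,.6,0],[.3,.7,0]]); print(uv.round())
print(arm.get_obs()['t'])
E
```

```text
scene cam [-0.039 -0.543  0.801] 528.912267091063
red 99 [466.9   1.5] [ 1.7056 -0.1866  0.048 ] cap z [ 1.6917 -0.1895  0.054 ]
red 71 [263.1 207.1] [ 0.5807 -0.1216  0.048 ] cap z [ 0.5758 -0.1249  0.054 ]
red 127 [197.4 272.2] [ 0.3817 -0.1083  0.048 ] cap z [ 0.3783 -0.1117  0.054 ]
yel 186 [267.5 297.9] [ 0.4002 -0.2448  0.046 ]
circle [ 0.5314 -0.2113  0.1109] 0.000726959346830277
[[-71. 183.]
 [-33. 158.]
 [-97. 168.]]
top cam [ 0.463 -0.148  1.242] 516.7713533219229
red 59 [261.4 210.1] [ 0.5799 -0.1204  0.048 ] cap z [ 0.5793 -0.1206  0.054 ]
red 94 [255.  297.5] [ 0.3794 -0.1081  0.048 ] cap z [ 0.3799 -0.1083  0.054 ]
yel 134 [313.9 288.7] [ 0.4003 -0.2426  0.046 ]
circle [ 0.5322 -0.2083  0.1107] 0.0004592106501204224
[[-46. 328.]
 [-43. 285.]
 [-88. 327.]]
1.1
```

View pics/scene0.png

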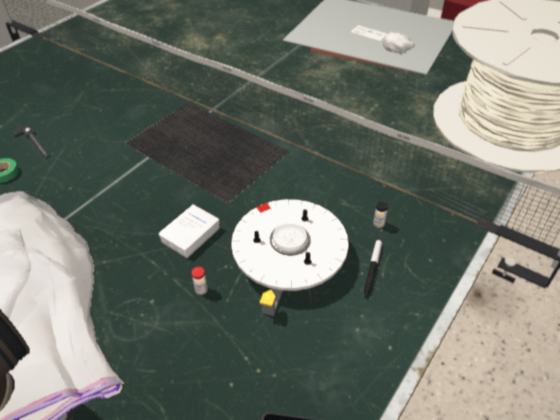

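Emit:
{"fn": "move_arm", "kwargs": {
  "series": [
    [0,[19,-58,0],-0.05],
    [0,[19,-58,0],-0.05],
    [0,[19,-58,0],-0.05],
    [0,[19,-58,0],-0.05],
    [0,[19,-58,0],-0.05],
    [0,[19,-58,0],-0.05],
    [0,[19,-58,0],-0.05],
    [0,[19,-58,0],-0.05],
    [0,[19,-58,0],-0.05],
    [0,[19,-58,0],-0.05]
  ],
  "squeeze": 10
}}

```text
t: 2.35
position: [0.4603, 0.0273, 0.2275]
ee_rot: [0.897, -0.443, 0.002, -0.003]
ft_force: [1.8, 0.4, 0.3]
finger_gap: 0.0005
```

```bash
python3 - <<'E'
from h import *
for i in range(3):
    o=arm.get_obs(); print(o['t'],o['position'].round(4),o['ee_rot'].round(3),o['ft_force'].round(2),o['finger_gap'],o['joint_velocities'].round(2)); arm.camera('top')
E
```

```text
2.35 [0.4603 0.0273 0.2275] [ 0.897 -0.443  0.002 -0.003] [1.82 0.39 0.33] 0.000541839984443292 [-1.18  0.17  0.18 -0.    0.01  0.77]
2.4 [0.461  0.0216 0.2273] [ 0.895 -0.446  0.002 -0.001] [ 2.48 -2.95  2.02] 0.0007060771255745403 [ 0.12 -0.01 -0.02 -0.01 -0.   -0.13]
2.45 [0.4605 0.0242 0.227 ] [ 0.895 -0.446  0.002 -0.002] [-0.59  0.77 -0.87] 0.0006369204988098813 [ 0.09 -0.01 -0.01 -0.01  0.01 -0.07]
```

Emit:
{"fn": "move_arm", "kwargs": {
  "series": [
    [0,[6,-52,-30],-0.03],
    [0,[6,-52,-40],0],
    [0,[5,-52,-40],0],
    [0,[0,0,-30],0],
    [0,[0,0,-15],0],
    [0,[0,0,0],0]
  ]
}}

```text
t: 3.25
position: [0.4793, -0.1249, 0.0722]
ee_rot: [0.891, -0.455, 0.004, -0.004]
ft_force: [0.6, 0.2, -0.3]
finger_gap: 0.0001
```

```bash
python3 - <<'E'
from h import *
for i in range(2):
    o=arm.get_obs(); print(o['t'],o['position'].round(4),o['ee_rot'].round(3),o['ft_force'].round(2)); p=arm.camera(['scene','top'][i]); save(p,'h%d'%i)
a=cv2.imread('pics/h0.png')[150:330,130:430]; cv2.imwrite('pics/h0c.png',cv2.resize(a,None,fx=2.6,fy=2.6))
a=cv2.imread('pics/h1.png')[140:330,170:400]; cv2.imwrite('pics/h1c.png',cv2.resize(a,None,fx=2.6,fy=2.6))
E
```

```text
3.25 [ 0.4793 -0.1249  0.0722] [ 0.891 -0.455  0.004 -0.004] [ 0.56  0.24 -0.32]
3.3 [ 0.4799 -0.1249  0.0729] [ 0.891 -0.455  0.005 -0.005] [-0.12 -0.52  0.3 ]
```

View pics/h0c.png

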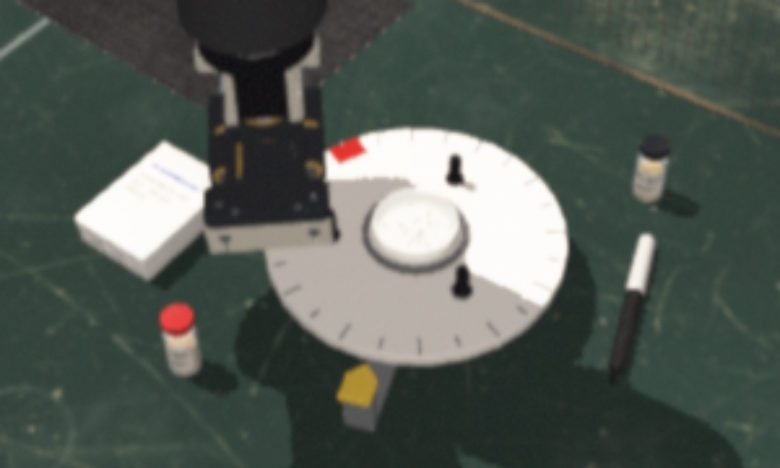

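View pics/h1c.png

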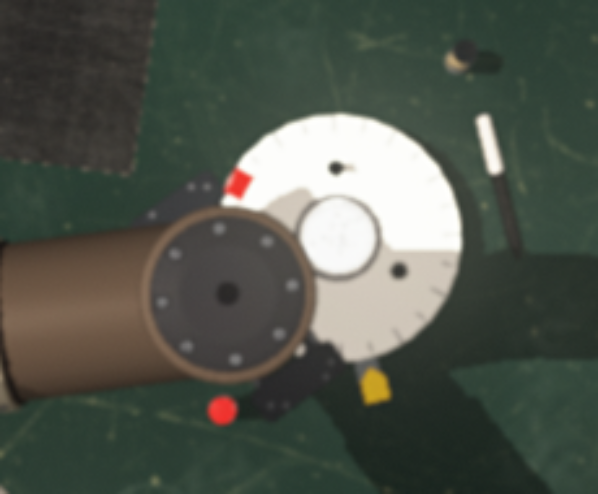

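Emit:
{"fn": "move_arm", "kwargs": {
  "series": [
    [0,[-2,-7,-10],0],
    [0,[0,0,-7],0],
    [0,[0,0,-3],0],
    [0,[0,0,0],0],
    [0,[0,0,0],0]
  ]
}}

```text
t: 3.98
position: [0.4799, -0.1312, 0.0545]
ee_rot: [0.891, -0.454, 0.007, -0.006]
ft_force: [0.6, 0.4, 0.0]
finger_gap: 0.0003
```

```bash
python3 - <<'E'
from h import *
for i in range(5):
    o=arm.get_obs(); print(o['t'],o['position'].round(4),o['ft_force'].round(2)); p=arm.camera('scene')
E
```

```text
3.975 [ 0.4799 -0.1312  0.0545] [0.62 0.41 0.04]
4.025 [ 0.4799 -0.1312  0.0545] [-0.11 -0.43  0.35]
4.075 [ 0.48   -0.1312  0.0545] [ 0.55 -0.22 -0.04]
4.125 [ 0.48   -0.1312  0.0545] [0.16 0.16 0.31]
4.175 [ 0.4799 -0.1312  0.0544] [-0.63 -0.04  1.01]
```

Emit:
{"fn": "move_arm", "kwargs": {
  "series": [
    [0,[0,0,-5],0],
    [0,[0,0,0],0]
  ]
}}

```text
t: 4.47
position: [0.4799, -0.1312, 0.0492]
ee_rot: [0.891, -0.454, 0.007, -0.006]
ft_force: [-0.2, -0.4, 0.2]
finger_gap: 0.0005
```

Emit:
{"fn": "move_arm", "kwargs": {
  "series": [
    [0,[0,0,-2],0]
  ]
}}

```text
t: 4.6
position: [0.4807, -0.131, 0.048]
ee_rot: [0.891, -0.453, 0.008, -0.006]
ft_force: [-8.4, 11.1, 32.5]
finger_gap: 0.0002
```

Emit:
{"fn": "move_arm", "kwargs": {
  "series": [
    [0,[0,0,-2],0]
  ]
}}

```text
t: 4.72
position: [0.4817, -0.1304, 0.048]
ee_rot: [0.891, -0.453, 0.009, -0.007]
ft_force: [-11.1, 14.0, 35.5]
finger_gap: 0.0004
```

Emit:
{"fn": "move_arm", "kwargs": {
  "series": [
    [0,[0,0,-2],0]
  ]
}}

```text
t: 4.85
position: [0.4829, -0.1297, 0.0481]
ee_rot: [0.892, -0.453, 0.01, -0.008]
ft_force: [-7.2, 7.9, 24.8]
finger_gap: 0.0007
```

Emit:
{"fn": "move_arm", "kwargs": {
  "series": [
    [0,[0,0,25],0],
    [0,[2,0,17],0.02],
    [0,[25,-2,0],0.01],
    [0,[23,0,0],0],
    [0,[0,0,-8],0],
    [0,[0,0,0],0]
  ]
}}

```text
t: 5.6
position: [0.5339, -0.1314, 0.0838]
ee_rot: [0.899, -0.439, 0.01, -0.009]
ft_force: [0.4, -0.8, 1.2]
finger_gap: 0.0005
```

```bash
cat >> h.py <<'E'
AX=np.array([.532,-.2095]); PB=np.deg2rad(194.4)
def markang(p):
    hsv=cv2.cvtColor(p['img'],cv2.COLOR_RGB2HSV); h,s,v=cv2.split(hsv)
    m=((h<9)|(h>171))&(s>110)&(v>60)
    best=None
    for a,c in comps(m,5):
        W=back(p,c,.048)[:2]-AX; r=np.hypot(*W)
        if .08<r<.125 and (best is None or a>best[2]):
            t=(np.arctan2(W[1],W[0])-PB+np.pi)%(2*np.pi)-np.pi; best=(t,r,a)
    return best
E
python3 - <<'E'
from h import *
for i in range(2):
    o=arm.get_obs(); print(o['t'],o['position'].round(4),o['ee_rot'].round(3),o['ft_force'].round(2)); p=arm.camera(['scene','top'][i]); save(p,'i%d'%i); print(markang(p))
a=cv2.imread('pics/i0.png')[150:330,130:430]; cv2.imwrite('pics/i0c.png',cv2.resize(a,None,fx=2.6,fy=2.6))
E
```

```text
5.6 [ 0.5339 -0.1314  0.0838] [ 0.899 -0.439  0.01  -0.009] [ 0.39 -0.84  1.17]
None
5.65 [ 0.5343 -0.1314  0.0843] [ 0.899 -0.439  0.011 -0.009] [ 1.17 -0.27  0.55]
None
```

View pics/i0c.png

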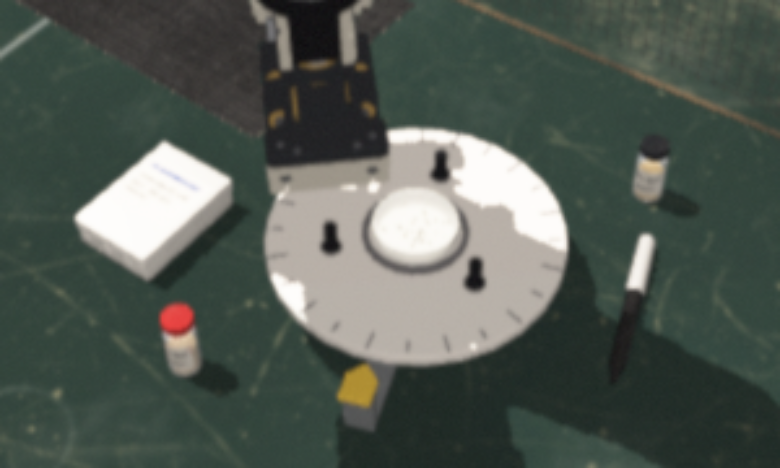

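```bash
python3 - <<'E'
from h import *
p=arm.camera('scene')
for c in [(330,249),(475,286),(440,178)]:
    W=back(p,(c[0]/2.6+130,c[1]/2.6+150),.049)[:2]; d=W-AX; print(W.round(4),np.hypot(*d).round(4),np.rad2deg(np.arctan2(d[1],d[0])).round(1))
E
```

```text
[ 0.4879 -0.1667] 0.0614 135.8
[ 0.5113 -0.2726] 0.0664 -108.2
[ 0.5895 -0.1999] 0.0583 9.5
```

Emit:
{"fn": "move_arm", "kwargs": {
  "series": [
    [0,[-2,3,-15],0],
    [0,[0,0,-11],0],
    [0,[0,0,0],0]
  ]
}}

```text
t: 6.12
position: [0.5314, -0.1281, 0.057]
ee_rot: [0.899, -0.438, 0.011, -0.009]
ft_force: [0.2, -0.1, 1.2]
finger_gap: 0.0008
```

Emit:
{"fn": "move_arm", "kwargs": {
  "series": [
    [0,[-5.5,-4.3,0],0],
    [0,[-10.2,-8,0],0],
    [0,[-14.2,-11.1,0],0],
    [0,[-12.6,-9.9,0],0],
    [0,[0,0,45],0],
    [0,[0,0,10],0]
  ]
}}

```text
t: 6.88
position: [0.4835, -0.1652, 0.1131]
ee_rot: [0.898, -0.439, 0.01, -0.008]
ft_force: [0.0, 0.3, 0.3]
finger_gap: 0.0004
```

```bash
python3 - <<'E'
from h import *
for i in range(4):
    o=arm.get_obs(); print(o['t'],o['position'].round(4),o['ft_force'].round(2)); p=arm.camera(['scene','top'][i%2]); save(p,'j%d'%i); print(markang(p))
a=np.vstack([cv2.imread('pics/j%d.png'%i)[180:320,150:410] for i in (0,2)]); cv2.imwrite('pics/jc.png',cv2.resize(a,None,fx=2,fy=2))
E
```

```text
6.875 [ 0.4835 -0.1652  0.1131] [0.02 0.3  0.34]
(np.float64(-1.0736867270704864), np.float64(0.09779002605644703), np.int32(81))
6.925 [ 0.4828 -0.165   0.1128] [ 0.61  0.61 -0.18]
None
6.975 [ 0.4825 -0.1647  0.1114] [ 0.32  0.41 -0.18]
(np.float64(-0.8142979753955304), np.float64(0.0973998412223077), np.int32(86))
7.025 [ 0.4821 -0.1646  0.1104] [-0.48 -0.33 -1.04]
None
```

View pics/jc.png

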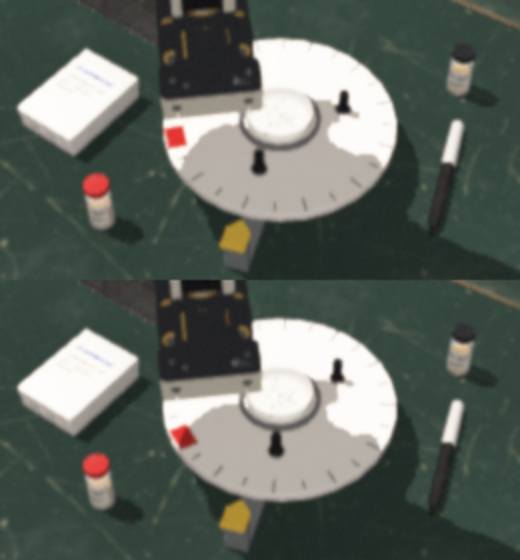

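Emit:
{"fn": "move_arm", "kwargs": {
  "series": [
    [0,[-9,31,0],0],
    [0,[0,0,-30],0],
    [0,[0,0,-16],0],
    [0,[0,0,-3],0]
  ]
}}

```text
t: 7.58
position: [0.47, -0.1328, 0.0558]
ee_rot: [0.898, -0.439, 0.005, -0.006]
ft_force: [0.4, 1.0, 0.6]
finger_gap: 0.0002
```

```bash
python3 - <<'E'
from h import *
for i in range(8):
    o=arm.get_obs(); p=arm.camera('scene'); m=markang(p)
    if i in(0,7): print(o['t'],o['position'].round(4),o['ft_force'].round(2))
    print(round(o['t'],3),m and np.round(m,3))
E
```

```text
7.575 [ 0.47   -0.1328  0.0558] [0.42 1.05 0.6 ]
7.575 [ 0.651  0.099 99.   ]
7.625 [ 0.767  0.099 98.   ]
7.675 [ 0.883  0.099 96.   ]
7.725 [ 0.991  0.1   90.   ]
7.775 [ 1.108  0.1   94.   ]
7.825 [ 1.219  0.1   95.   ]
7.875 [ 1.33  0.1  90.  ]
7.925 [ 0.4719 -0.1328  0.0582] [-0.04  0.92  0.35]
7.925 [ 1.44   0.101 91.   ]
```

Emit:
{"fn": "move_arm", "kwargs": {
  "series": [
    [0,[1,-2,-4],0],
    [0,[0,0,-2],0],
    [0,[0,0,0],0]
  ]
}}

```text
t: 8.35
position: [0.4732, -0.135, 0.0523]
ee_rot: [0.898, -0.44, 0.008, -0.008]
ft_force: [-0.0, 0.3, -0.5]
finger_gap: 0.0004
```

```bash
cat > trk.py <<'E'
from h import *
import sys,json,os
n=int(sys.argv[1]); f='trk.json'; D=json.load(open(f)) if os.path.exists(f) else []
for i in range(n):
    o=arm.get_obs(); p=arm.camera('scene'); m=markang(p)
    if m is None: print(o['t'],None); continue
    a=m[0]; D.append([o['t'],float(a)])
    if i in(0,n-1): print(o['t'],round(a,3),m[1].round(3),m[2],o['position'].round(4),o['ft_force'].round(2))
json.dump(D,open(f,'w')); save(p,'trk%d'%int(o['t']*1000))
D=np.array(D)
D=np.vstack([[[6.875,-1.0737],[6.975,-.8143]]+[[7.575,.651],[7.675,.883],[7.775,1.108],[7.875,1.33],[7.925,1.44]],D])
t=D[:,0]; a=np.unwrap(D[:,1],period=2*np.pi)
from scipy.optimize import least_squares
# w' = -k w - c
def mod(x,t):
    a0,w0,k,c=x; s=t-7.5; e=np.exp(-k*s); return a0+(w0+c/k)*(1-e)/k-c/k*s
fit=least_squares(lambda x:np.r_[(mod(x,t)-a)/.015,(x[2]-.14)/.1,(x[3]-.05)/.1],[.5,2.3,.14,.05])
print(fit.x.round(3),'rms',np.sqrt(np.mean((mod(fit.x,t)-a)**2)).round(4))
tt=np.arange(t[-1],t[-1]+9,.005); y=mod(fit.x,tt); v=np.gradient(y,tt)
for T in (2*np.pi,4*np.pi):
    i=np.argmax(y>=T)
    print('T',T,tt[i] if y.max()>T else None,v[i],'max',y.max())
E
python3 trk.py 5
```

```text
8.35 2.345 0.102 83 [ 0.4732 -0.135   0.0523] [-0.02  0.29 -0.53]
8.55 2.753 0.102 81 [ 0.4733 -0.135   0.0525] [ 0.11 -1.08 -0.24]
[0.474 2.355 0.138 0.048] rms 0.0018
T 6.283185307179586 10.650000000000329 1.4040345151838665 max 11.68830142632148
T 12.566370614359172 None 1.990570962122051 max 11.68830142632148
```

Emit:
{"fn": "move_arm", "kwargs": {
  "series": [
    [0,[0,0,-2.5],0],
    [0,[0,0,0],0],
    [0,[0,0,0],0],
    [0,[0,0,0],0]
  ]
}}

```text
t: 9.1
position: [0.4734, -0.1349, 0.0499]
ee_rot: [0.898, -0.439, 0.008, -0.008]
ft_force: [1.0, -0.2, 0.2]
finger_gap: 0.0008
```

```bash
python3 trk.py 4
```

```text
9.1 -2.468 0.101 77 [ 0.4734 -0.1349  0.0499] [ 1.01 -0.22  0.19]
9.25 -2.232 0.1 48 [ 0.4734 -0.1349  0.0499] [-0.41  0.12  0.4 ]
[0.473 2.355 0.135 0.047] rms 0.0085
T 6.283185307179586 10.630000000000216 1.4237431136177747 max 12.06158951901708
T 12.566370614359172 None 1.7857971660728873 max 12.06158951901708
```

```bash
sed -i 's/if m is None:/if m is None or m[2]<70:/' trk.py; python3 - <<'E'
import json
D=json.load(open('trk.json')); print(D[-4:]); json.dump(D[:-2],open('trk.json','w'))
E
python3 trk.py 17
```

```text
[[9.1, -2.4683140848866603], [9.15, -2.375541437911408], [9.2, -2.281532534947199], [9.25, -2.2324196207623572]]
9.3 None
9.35 None
9.4 None
9.45 None
9.5 None
9.55 None
9.6 None
9.65 None
9.7 None
9.75 None
9.8 None
9.85 None
9.9 None
9.95 None
10.0 None
10.05 None
10.1 -0.681 0.098 72 [ 0.4733 -0.1349  0.0499] [-0.67  0.39  0.23]
[ 0.468  2.343  0.158 -0.042] rms 0.0088
T 6.283185307179586 10.540000000000068 1.5501945890759998 max 14.589366247053722
T 12.566370614359172 16.165000000000948 0.7936307420095545 max 14.589366247053722
```

```bash
python3 trk.py 3
```

```text
10.15 -0.618 0.098 93 [ 0.4733 -0.1349  0.0499] [-0.07  0.42 -0.37]
10.25 -0.457 0.098 94 [ 0.4734 -0.1349  0.0499] [-0.39  0.2  -0.13]
[ 0.468  2.344  0.157 -0.038] rms 0.0082
T 6.283185307179586 10.540000000000045 1.546377556079051 max 14.580050438608927
T 12.566370614359172 16.230000000000935 0.7756726059456014 max 14.580050438608927
```

```bash
python3 trk.py 3
```

```text
10.3 -0.377 0.098 95 [ 0.4733 -0.1349  0.0499] [0.78 0.01 0.07]
10.4 -0.218 0.098 98 [ 0.4733 -0.1349  0.0499] [ 1.04 -1.15 -0.12]
[ 0.468  2.344  0.156 -0.036] rms 0.0076
T 6.283185307179586 10.540000000000022 1.545666149928934 max 14.641105437116822
T 12.566370614359172 16.245000000000914 0.7711195333329215 max 14.641105437116822
```

Emit:
{"fn": "move_arm", "kwargs": {
  "series": [
    [0,[0,0,-3.5],0]
  ]
}}

```text
t: 10.58
position: [0.4742, -0.1347, 0.0479]
ee_rot: [0.898, -0.439, 0.009, -0.008]
ft_force: [-14.7, 17.7, 54.5]
finger_gap: 0.0002
```

```bash
python3 - <<'E'
from h import *
for i in range(5):
    o=arm.get_obs(); p=arm.camera('scene'); m=markang(p)
    print(o['t'],o['position'].round(4),o['ft_force'].round(2),m and np.round(m,3))
save(p,'end'); a=p['img'][180:330,150:410]; cv2.imwrite('pics/endc.png',cv2.resize(a[:,:,::-1],None,fx=3,fy=3))
E
```

```text
10.575 [ 0.4742 -0.1347  0.0479] [-14.73  17.74  54.5 ] [-4.4e-02  9.8e-02  9.9e+01]
10.625 [ 0.4743 -0.1345  0.0482] [-6.82  6.03 21.52] [-4.4e-02  9.8e-02  9.9e+01]
10.675 [ 0.4744 -0.1345  0.0482] [-5.77  7.06 22.46] [-4.4e-02  9.8e-02  9.9e+01]
10.725 [ 0.4743 -0.1345  0.0482] [-5.51  5.69 22.69] [-4.4e-02  9.8e-02  9.9e+01]
10.775 [ 0.4743 -0.1345  0.0482] [-6.72  6.67 21.53] [-4.4e-02  9.8e-02  9.9e+01]
```

View pics/endc.png

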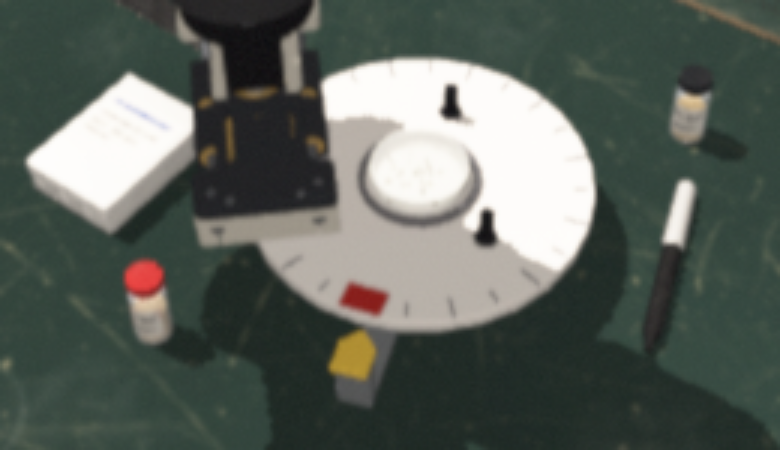

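```bash
python3 - <<'E'
from h import *
p=arm.camera('top'); r,y=masks(p); m=markang(p); print(m)
A=np.array([.5322,-.2083])
hsv=cv2.cvtColor(p['img'],cv2.COLOR_RGB2HSV); h,s,v=cv2.split(hsv)
for nm,mk,z in (('red',((h<9)|(h>171))&(s>110)&(v>60),.048),('yel',(h>18)&(h<35)&(s>130)&(v>90),.046)):
    for a,c in comps(mk,10):
        W=back(p,c,z)[:2]; d=W-A; 
        if np.hypot(*d)<.16: print(nm,a,W.round(4),np.hypot(*d).round(3),np.rad2deg(np.arctan2(d[1],d[0])).round(1)%360)
save(p,'endtop'); a=p['img'][190:320,220:380]; cv2.imwrite('pics/endtopc.png',cv2.resize(a[:,:,::-1],None,fx=4,fy=4))
E
```

```text
(np.float64(-0.05977816165131067), np.float64(0.09859645529553673), np.int32(71))
red 71 [ 0.4352 -0.2283] 0.099 191.6
yel 127 [ 0.4008 -0.2422] 0.136 194.5
```

View pics/endtopc.png

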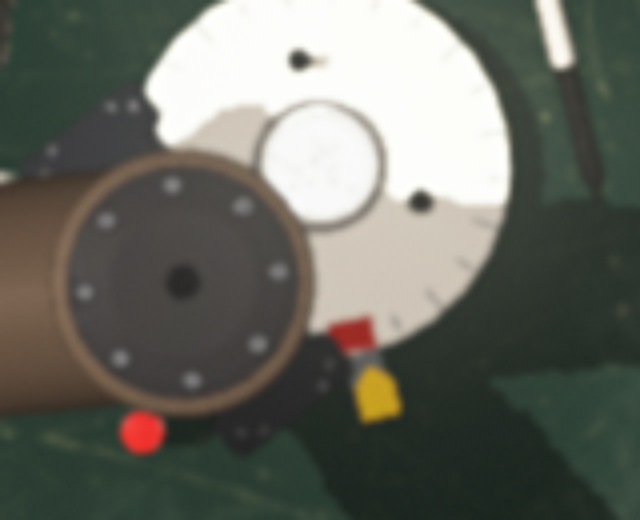

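```bash
python3 - <<'E'
from h import *
o=arm.get_obs(); print(o['t'],o['position'].round(4),o['ft_force'].round(2)); print(arm.sign_off())
E
```

```text
10.875 [ 0.4743 -0.1345  0.0482] [-6.9   5.89 22.82]
the job is handed in; nothing more can be done
None
```

I flicked peg_0 and the platter spun counter-clockwise at about 2.6 rad/s. The mark passed the pointer once. On its second pass I braked the platter with the shut fingertips near the rim and handed in with them still pressing.

**Last checks:**
- **Mark position:** three readings from the two cameras put the mark 4.6 to 6.3 mm short of the pointer line. The limit is 14 mm.
- **Platter:** the mark angle did not change over five pictures in 0.2 s, so it is standing still.
- **Press force:** the fingertip holds with about 22 N downward. It peaked at about 54 N as the brake touched. The wrist limit is 120 N. The 40 N limit names the arm and the gripper's body, and I took it not to include the fingers.
- **Surroundings:** the dish is still in its ring and the vials, box and marker look untouched, judged from the pictures only.

**Disagreements:**
- The mark's radius measured 98 to 102 mm instead of 105 mm, and the two cameras' axis estimates differ by about 3 mm. The mark position therefore carries an error of a few millimetres.
- I test-pressed the platter before the flick to learn the contact height. That turned it by about 10 degrees, and I measured the pegs again afterwards.

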